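# Index the tool carousel, load the tape measure and hang the gate

### The arm

A 6-joint arm with a two-finger parallel gripper is mounted at the origin on a cart in front of the work surface, level with it; the furniture and walls round the work are solid. World frame = base frame: x ahead of the robot, y to its left, z up, the work surface at z = 0. Lengths are in m, angles in degrees, forces in N, time in s.
With the tool pointing down it reaches from about 0.3 to 0.75 m from the base axis. Payload 8.5 kg.
Tool frame: the origin (TCP) lies midway between the tips of the shut fingers; the grasp point (between the pads) lies 19 mm behind it (env.tcp_to_grasp is the z of the grasp point in the tool frame, in m); z points along the fingers, y is the line along which they close (so a half turn about z gives the same grasp; the last joint's range is limited). The gripper opens to 85 mm and grips with 20 to 120 N. Pads are 22 mm wide; open, the fingers measure 114 mm over their backs; the gripper's body (76 mm by 85 mm) begins 54 mm behind the grasp point. The pads swing forward as they close: fully open they stand 13 mm farther back than shut.
Start: joints at [-75.934, 21.807, 74.336, -0, 83.858, -12.336], TCP at [0.245, -0.493, 0.231] pointing down, gripper open.
Joint ranges: [-178.18, 178.18], [-50.72, 133.34], [12.68, 142.11], [-81.47, 261.47], [9.98, 163.14], [-165.26, 165.26]. Speed limits (degrees/s): [136.94, 136.94, 180, 180, 180, 180].

### API

Orientations are given as a 3x3 rotation matrix whose columns are the frame's x, y, z axes.
In Python, from rig import env, imaging, job, models gives the robot as it stands. The module is installed in compiled form; this text tells all that it offers.
- The arm moves only by the tool jog_arm, never from a script. Its argument "plan" is text: rows parted by semicolons, each of 7 numbers parted by spaces: the turn, a rotation vector about the tool's x, y, z in degrees, then the shift along the tool's x, y, z in cm, then the closure in counts, from 0 (fully open) to 255 (shut). In form: rx ry rz x y z claw; .... A call has 1 to 10 rows; each row shifts and turns the commanded pose from where the row before left it, along the tool's axes as they then stand; what a row does not reach is not made up. A row lasts 1/12 s, in which the tool goes at most 41.7 mm and 7.16 degrees, less where a joint would pass 70% of its speed; a pose out of reach is approached as far as the arm can. A call with a gripper value outside its range is refused whole. The fingers move at their own pace and stop on an object; "grip_force" is the grip in N (left out, the last holds). Time passes only in rows, so rows that do not move let the fingers close. It gives the time, the measured TCP pose, the force, the opening and the grip force at its end, in the units of the state.
- env.observe(): the state, without advancing time (a new reading comes with each control period).
- imaging.get_image(name): name is "scene" or "top" or "wrist"; returns a dict with "pixels" (400x640x3 uint8, red, green, blue), "depth" (400x640 float32, m along the optical axis (not along the pixel's ray), 0 where there is no reading), "fov_y" (degrees; the focal length in pixels is half the picture's height over the tangent of half this angle, whatever the lens; pixels are square), "cx", "cy" (the principal point, pixels), "world_from_camera" (4x4, takes a point from camera to world coordinates). Camera axes: x right, y down, z forward; pixel columns grow to the right and rows downward; lengths in m; the calibration is good to about 2 mm. The wrist camera is an equidistant fisheye: a pixel r from the principal point sees the ray r / f radians off the axis. A picture is of the moment at which its call begins.
- job.close_job(): hands the job in; it is judged then, once.
Trained networks look in the newest picture that a camera, given by its name, has taken for a name from the list of things; names that differ only in an ending like _2 or _b are one class to them, and where a whole thing is asked for, a point or a joint stands for the part that bears it (a point fixed in the world has none). Each returns a list of dicts, best first, with "confidence" (0 to 1); they miss things now and then, are a little off and sometimes report something else, mostly with a low value. They report only what shows in the picture. A call takes as long as a camera call. They do not tell look-alikes from the thing itself.
- models.outline_of(camera, query): "region" (400x640 bool, what is visible of it) and "bbox" ([centre column, centre row, width, height] in pixels, round what is visible of it).
- models.tip_of(camera, query): "at" ([column, row] in pixels: a listed point, or the origin of a listed thing).
The state is a dict: "time_s": time; "q": joint angles; "qvel": joint speeds; "joint_efforts": joint torques, N m; "position": TCP position; "tool_rot": TCP orientation; "ft_force": force on the tool from outside, world axes, zero at the start; "wrist_torque": the same for the moment, N m; "grip_width": finger opening in m; "gripper_force": force on a finger pad.
Only numpy, scipy, OpenCV 4.12 (cv2) and the standard library are available. Lean on these libraries where they do the work, as an engineer would, in place of code of your own. Each camera call takes 0.05 s, during which the arm holds its last target. There are 200 camera calls.

### The job

First turn the wooden carousel gently, by a spoke or its peg, until its one empty bay faces the index mark in the middle of the sill, and let go. Next stand the tape measure upright on the floor of that bay. Then take the gate out of its sloping rack and hang it closed across the bay: both knuckles down over their pins together and the gate standing on the sill. Leave the bay at the mark and the other things on the bench where they are.

Things in the scene. Friction and masses are not known exactly. Their poses are not given: they have to be found in the camera images.
- carousel: Fixed plywood base board, 300 x 280 x 12 mm; origin on the bench under the turntable's axis, z up, front = -x. On its front a dark sill (x -159 to -125 mm, y -115 to +85, top z 20). At the sill's +y end a post (26 x 28 mm, centre x -140, y +116, z 116) carries two pins one above the other. A keeper block (x -127 to -117, y -71 to -49, top z 46) stands behind the closed gate's free end.
- turntable (a joint): Angle of the turntable, rad, counter-clockwise from above positive, endless; light friction (0.06 N m), stays where left. 0 or any whole turn: the empty bay faces the base's front (index mark). Disc 230 mm across, top z 28, hub 32 mm wide to z 94. Three of its four bays hold fixed things (jar to z 112, tin of screws to z 58, white block to z 54); one is empty.
- spoke_peg (a point): Top of one of the four pegs, z 115 mm: the one 45 deg counter-clockwise (from above) of the empty bay's middle; the others follow every 90 deg. Dark round pegs, 14 mm thick, 100 mm from the axis, on the outer ends of the four upright spokes (8 mm thick, top z 73) that part the bays. Push the turntable by them.
- bay (a point): Middle of the empty bay's floor: on the disc's top (z 28 mm), 70 mm from the turntable's axis; it turns with the disc.
- index_mark (a point): Small steel index mark on the top of the sill, 140 mm in front of the axis; also where the middle of the closed gate's lower edge stands.
- tape_measure: Loose yellow and black tape measure standing upright, about 0.24 kg; solid part 34 mm thick along its x (-16 to +18), 68 mm along its y (-24 to +44), 62 mm high; origin on its underside. Grasp across the thickness.
- gate: Loose wooden gate, about 0.16 kg: panel 16 mm thick (x), 140 long (y -70 to +70), 95 high (z); origin at the middle of its lower edge. Two steel knuckles (tubes, 23 mm outside, 15 inside, 12 high, open both ends) stick out at the +y end, axis at x 0, y +85. It starts leaning 30 deg in the rack. Hung and closed, its origin is at the index mark and its axes are those of the carousel's base.
- knuckle_low (a point): Centre of the gate's lower knuckle (gate frame 0, +85, 18 mm).
- knuckle_high (a point): Centre of the gate's upper knuckle (gate frame 0, +85, 76 mm).
- pin_low (a point): Tip of the lower pin, z 49 mm: 8 mm thick, pointed, 18 tall on a bracket 20 wide (base frame x -140, y +85). The lower knuckle must pass between this tip and the upper bracket's underside (z 81): bring the gate in from the front, or along its own length from -y, raised 20 to 35 mm above its final height, then lower it.
- pin_high (a point): Tip of the upper pin, z 107 mm, straight above the lower one and the same size; its bracket is 8 mm thick, top z 89.
- rack: Fixed light wooden rack; origin on the bench under its middle, foot 130 (x) x 110 (y) x 10 mm. A slot 20 mm wide, 100 long (y) slopes 30 deg from vertical, mouth leaning to the rack's -x, bottom 55 mm above the bench. Its -x wall reaches 48 mm up the gate, the other 22, so the gate's upper 47 mm are free on both faces. Draw the gate out along the slope with a gripper tilted alike.
- pencil: Bystander: loose flat red carpenter pencil, 159 mm; origin under its middle.
- cork_block: Bystander: loose brown cork block 64 x 107 x 35 mm; origin under its middle.
- thin_dowel: Bystander: loose thin dowel, 11 x 135 mm; origin under its middle.
- plug: Bystander: loose round wooden plug, 30 mm across, 16 mm high; origin under its middle.
- offcut: Bystander: loose wooden offcut 21 x 30 x 17 mm; origin under its middle.
There are look-alikes about, which are no part of the job. Several things have the shape of the tape_measure; the one meant has the colours described above.

How it is judged (in metres and radians):
On the way, in this order (a step that is already met when the one before it is completed fails the run):
1. the empty bay faces the index mark and the turntable is at rest and let go, the tape measure not yet in it (y of bay in the frame of carousel between -0.011 and 0.011 m and x of bay in the frame of carousel below -0.05 m and velocity of joint turntable between -0.1 and 0.1 rad/s and contact force between the fingers and turntable below 0.1 N and horizontal distance between tape_measure and bay above 0.1 m), for 0.2 s.
2. the tape measure stands upright on the floor of the bay, let go (y of bay in the frame of carousel between -0.011 and 0.011 m and x of bay in the frame of carousel below -0.05 m and horizontal distance between tape_measure and bay below 0.03 m and angle between tape_measure's own z axis and vertical below 0.15 rad and height (world z) of tape_measure between 0.02 and 0.034 m and contact force between the fingers and tape_measure below 0.1 N and linear speed of tape_measure below 0.03 m/s), for 0.2 s.
3. the gate hangs on both pins and stands closed on the sill (horizontal distance between knuckle_low and pin_low below 0.0065 m and horizontal distance between knuckle_high and pin_high below 0.0065 m and z of gate in the frame of carousel below 0.026 m and angle between the y axis of gate and the y axis of carousel, either way round below 0.14 rad), for 0.2 s.
At the end, for the whole second after the job is handed in: Bay middle within 11 mm of the index line; tape measure upright (9 deg) on its floor, origin within 30 mm of its middle; both knuckles over their pins (axes within 6.5 mm), gate's lower edge within 6 mm of the sill, closed within 8 deg; all at rest (all of step 3 and y of bay in the frame of carousel between -0.011 and 0.011 m and x of bay in the frame of carousel below -0.05 m and horizontal distance between tape_measure and bay below 0.03 m and angle between tape_measure's own z axis and vertical below 0.15 rad and height (world z) of tape_measure between 0.02 and 0.034 m and linear speed of each of gate, tape_measure below 0.02 m/s and velocity of joint turntable between -0.1 and 0.1 rad/s); the robot touches nothing.
It fails at once if a bystander is moved more than 30 mm (distance of any of pencil, cork_block, thin_dowel, plug, offcut from where it was at the start of the episode above 0.03 m).
It fails at once if the turntable is flung round (over 4 rad/s) (velocity of joint turntable above 4 rad/s or velocity of joint turntable below -4 rad/s).
It also fails if it takes over 72 s, if anything falls off the work surface, if the arm or the gripper's body presses on something with over 40 N, if the wrist force passes 120 N, or if a joint passes its speed limit or range.

## Working session

There is one attempt and no reset: what is moved stays moved. The work goes in short steps, Python scripts to look and compute and a tool call to move; the robot and the scene stay as the last step left them, time stands still between calls to the robot, and variables do not carry over. Pictures are saved under pics/ and viewed, at most 10 in all, crops included, and the job is handed in when it is done.

Besides the shell and the picture viewer there is one more tool, called after "Emit:" as name(argument=value, ...), one argument or row to a line, values as JSON. jog_arm: Moves the arm, as the interface text tells. Its arguments: {"type":"object","properties":{"plan":{"type":"string"},"grip_force":{"type":"number"}},"required":["plan"]}

```bash
mkdir -p pics; cat > h.py <<'E'
import numpy as np, cv2
from rig import env, imaging, job, models
def ray(im,u,v,cam):
    f=200/np.tan(np.radians(im["fov_y"])/2)
    a=np.array([(u-im["cx"])/f,(v-im["cy"])/f])
    if cam=="wrist":
        r=np.hypot(*a); s=np.sinc(r/np.pi)
        return np.array([a[0]*s,a[1]*s,np.cos(r)])
    return np.array([a[0],a[1],1.])
def cloud(im,cam):
    v,u=np.mgrid[0:400,0:640]
    f=200/np.tan(np.radians(im["fov_y"])/2)
    a=(u-im["cx"])/f;b=(v-im["cy"])/f
    if cam=="wrist":
        r=np.hypot(a,b)+1e-9; t=np.tan(np.minimum(r,1.5))/r; a=a*t;b=b*t
    d=im["depth"]; P=np.stack([a*d,b*d,d,np.ones_like(d)],-1)@im["world_from_camera"].T
    P=P[...,:3]; P[d<=0]=np.nan
    return P
def onz(im,u,v,cam,z):
    T=im["world_from_camera"]; d=T[:3,:3]@ray(im,u,v,cam); o=T[:3,3]
    return o+d*(z-o[2])/d[2]
def save(im,name): cv2.imwrite("pics/"+name,im["pixels"][...,::-1])
E
python3 - <<'E'
from h import *
np.set_printoptions(precision=3,suppress=True)
s=env.observe(); print(s["position"],s["tool_rot"],s["grip_width"],env.tcp_to_grasp)
for c in ["top","scene"]:
    im=imaging.get_image(c); save(im,c+"1.png"); P=cloud(im,c)
    print(c,im["world_from_camera"],im["fov_y"])
    for q in ["carousel","turntable","tape_measure","gate","rack","pencil","cork_block","thin_dowel","plug","offcut"]:
        for o in models.outline_of(c,q)[:4]:
            m=o["region"]; print(q,round(o["confidence"],2),np.round(o["bbox"]),np.nanmedian(P[m],0),np.nanmax(P[m][:,2]))
    for q in ["spoke_peg","bay","index_mark","knuckle_low","knuckle_high","pin_low","pin_high","gate","tape_measure","rack","carousel"]:
        for o in models.tip_of(c,q)[:4]:
            u,v=o["at"]; print(q,round(o["confidence"],2),np.round(o["at"],1),P[int(v),int(u)])
E
```

```text
[ 0.244 -0.492  0.231] [[ 0.896  0.445 -0.   ]
 [ 0.445 -0.896  0.001]
 [ 0.    -0.001 -1.   ]] 0.0854887123606462 -0.0187
top [[ 0.027 -0.992  0.125  0.417]
 [-1.    -0.027  0.002  0.062]
 [ 0.002 -0.125 -0.992  1.342]
 [ 0.     0.     0.     1.   ]] 50.39535164467733
carousel 0.59 [292. 205. 116. 113.] [0.577 0.144 0.024] 0.12154398569838065
turntable 0.65 [294. 196.  74.  74.] [0.594 0.141 0.031] 0.12154398569838065
tape_measure 0.96 [446. 284.  28.  27.] [ 0.348 -0.325  0.053] 0.0676769474777894
tape_measure 0.92 [290. 290.  21.  26.] [0.329 0.142 0.057] 0.06684362798876897
tape_measure 0.85 [373. 221.  25.  23.] [ 0.531 -0.099  0.059] 0.06793399188392368
tape_measure 0.82 [376. 257.  23.  20.] [ 0.426 -0.105  0.059] 0.06886823358255212
gate 0.56 [425. 198.  60.  16.] [ 0.591 -0.233  0.119] 0.1442414706843007
gate 0.22 [292. 204. 108. 107.] [0.577 0.144 0.025] 0.12154398569838065
rack 0.9 [422. 196.  41.  43.] [ 0.632 -0.247  0.011] 0.136809353459582
pencil 0.46 [406. 255.  40.   9.] [ 0.437 -0.213  0.008] 0.01660373628553602
cork_block 0.71 [204. 213.  35.  41.] [0.551 0.422 0.0
[... 2473 characters left out ...]
]
index_mark 0.8 [316.3 254.2] [0.484 0.145 0.006]
index_mark 0.54 [283.9 245.2] [0.477 0.256 0.102]
knuckle_low 0.79 [362.9 175.1] [ 0.613 -0.163  0.07 ]
knuckle_high 0.75 [368.3 167. ] [ 0.584 -0.157  0.113]
pin_low 0.84 [284.  262.7] [0.513 0.23  0.01 ]
pin_high 0.96 [280.8 242.6] [0.545 0.215 0.049]
gate 0.62 [378.8 171.3] [ 0.584 -0.204  0.081]
tape_measure 0.83 [396.7 222. ] [0.273 0.089 0.196]
tape_measure 0.8 [365.5 212.2] [ 0.511 -0.071  0.026]
tape_measure 0.77 [359.2 286.5] [0.315 0.157 0.016]
tape_measure 0.61 [440.2 225. ] [0.195 0.035 0.203]
rack 0.66 [380.2 181.9] [ 0.579 -0.21   0.044]
rack 0.42 [211.3 297.2] [0.51  0.448 0.033]
carousel 0.55 [288.9 236.9] [0.551 0.184 0.05 ]
```

```bash
python3 - <<'E'
import cv2
a=cv2.imread("pics/top1.png")[125:325,180:480]; cv2.imwrite("pics/top1c.png",cv2.resize(a,(800,533),interpolation=cv2.INTER_CUBIC))
a=cv2.imread("pics/scene1.png")[130:330,190:490]; cv2.imwrite("pics/scene1c.png",cv2.resize(a,(800,533),interpolation=cv2.INTER_CUBIC))
E
```

```text
(no output)
```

View pics/top1c.png

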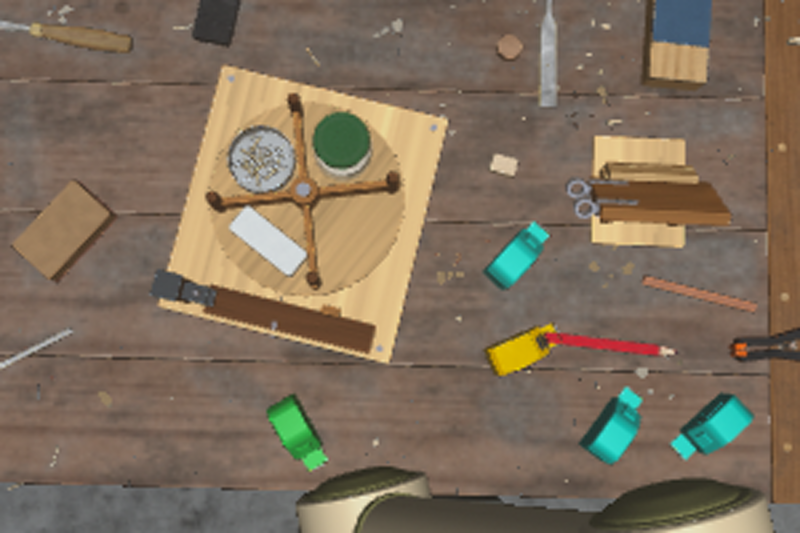

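View pics/scene1c.png

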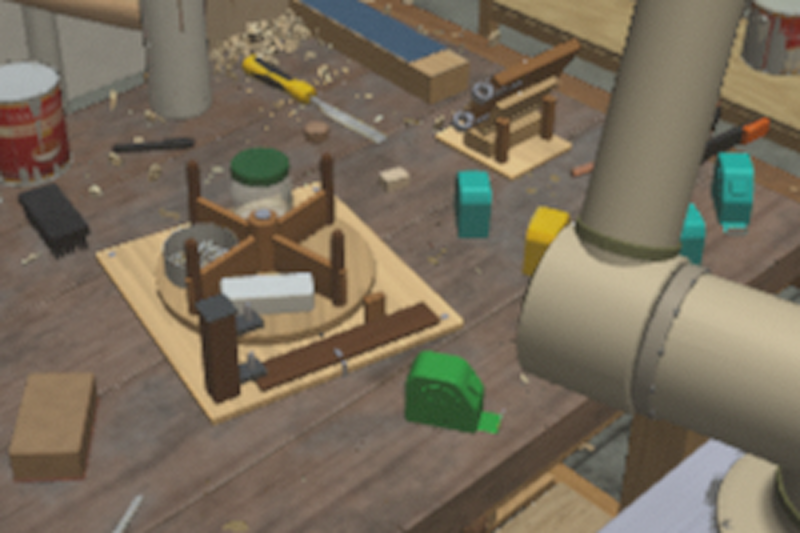

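The top crop shows the empty bay at about (360,240), between the pegs at (315,280) and (392,182). The yellow tape is at (518,350) with the red pencil touching its tongue at (552,337), and the gate is in the rack at (660,200) with its knuckles to the left. The scene crop confirms the post and pins at (220,310) and the bay at the right front.

```bash
cat > fit.py <<'E'
from h import *
np.set_printoptions(precision=4,suppress=True)
def rect(P,m):
    q=P[m][:,:2]; q=q[~np.isnan(q).any(1)]
    (c,wh,a)=cv2.minAreaRect((q*1000).astype(np.float32)); return np.round(c,1),np.round(wh,1),round(a,1),len(q)
def blobs(P,lo,hi,box,minn=3):
    m=(P[...,2]>lo)&(P[...,2]<hi)&(P[...,0]>box[0])&(P[...,0]<box[1])&(P[...,1]>box[2])&(P[...,1]<box[3])
    n,l=cv2.connectedComponents(m.astype(np.uint8))
    for i in range(1,n):
        if (l==i).sum()>=minn: print(rect(P,l==i), np.nanmean(P[l==i],0))
E
python3 - <<'E'
from fit import *
im=imaging.get_image("top"); P=cloud(im,"top")
box=(0.38,0.8,-0.06,0.33)
print("board");blobs(P,0.008,0.4,box,200)
print("pegs");blobs(P,0.098,0.4,box)
print("tape");blobs(P,0.045,0.1,(0.3,0.6,-0.2,0.0))
print("gate");blobs(P,0.09,0.2,(0.5,0.7,-0.35,-0.15))
# yellow mask
hsv=cv2.cvtColor(im["pixels"],cv2.COLOR_RGB2HSV); Y=(hsv[...,0]>20)&(hsv[...,0]<32)&(hsv[...,1]>200)&(P[...,2]>0.05)
print("yellow",rect(P,Y))
E
```

```text
board
(array([582.7, 145.5]), array([279.8, 302. ]), 77.6, 8104) [0.5776 0.1446 0.033 ]
pegs
(array([696.2, 155.1]), array([10. , 12.1]), 38.8, 20) [0.6953 0.1548 0.1114]
(array([652. , 101.7]), array([61.8, 60.5]), 45.4, 361) [0.651  0.101  0.1118]
(array([610.8,  44.4]), array([12.6, 12.1]), 44.9, 20) [0.6103 0.0436 0.111 ]
(array([582.7, 241. ]), array([12.9,  9.8]), 65.3, 19) [0.5829 0.2403 0.1116]
(array([486.4, 285.2]), array([29.6, 29.3]), 77.5, 114) [0.4861 0.2844 0.1152]
(array([498.8, 127.9]), array([10.4, 12.3]), 47.7, 18) [0.4983 0.1279 0.113 ]
(array([479. , 255.2]), array([3.1, 5.8]), 4.2, 6) [0.4791 0.2548 0.1054]
tape
(array([ 531.4, -102.1]), array([34.8, 66.3]), 46.8, 231) [ 0.529  -0.0991  0.0585]
(array([ 424.7, -105.2]), array([34.7, 63.5]), 23.9, 230) [ 0.4241 -0.1026  0.0588]
(array([ 327.3, -191.8]), array([33.1, 15.5]), 1.2, 48) [ 0.3259 -0.1937  0.0572]
gate
(array([ 587.9, -236.4]), array([165.4,  43.3]), 88.6, 655) [ 0.5848 -0.2413  0.1245]
yellow (array([ 424.2, -102.6]), array([32.8, 56.2]), 24.9, 194)
```

```bash
cat > pl.py <<'E'
import numpy as np, sys
from scipy.spatial.transform import Rotation as R
def plan(p0,R0,wps,claw,n=None,cap=(40,7.0)):
    """wps: list of (p,R,n or None). prints rows; shift along axes before the row's turn"""
    p=np.array(p0,float);Rm=np.array(R0); out=[]
    for w in wps:
        pt,Rt=np.array(w[0],float),np.array(w[1]); 
        rv=R.from_matrix(Rm.T@Rt).as_rotvec(degrees=True)
        k=w[2] if len(w)>2 else int(np.ceil(max(np.linalg.norm(pt-p)*1000/cap[0],np.linalg.norm(rv)/cap[1],1)))
        Ra,pa=Rm,p
        for i in range(k):
            tp=pa+(pt-pa)*(i+1)/k; tR=Ra@R.from_rotvec(rv*(i+1)/k,degrees=True).as_matrix()
            d=np.round(100*Rm.T@(tp-p),2); r=np.round(R.from_matrix(Rm.T@tR).as_rotvec(degrees=True),1)
            out.append("%g %g %g %g %g %g %d"%(*(r+0.),*(d+0.),claw))
            p=p+Rm@d/100; Rm=Rm@R.from_rotvec(r,degrees=True).as_matrix()
    for i in range(0,len(out),10): print("; ".join(out[i:i+10]))
    print("end",p.round(4))
    return p,Rm
def down(yaw_y):
    a=np.radians(yaw_y); y=np.array([np.cos(a),np.sin(a),0]); z=np.array([0,0,-1.]); return np.c_[np.cross(y,z),y,z]
E
python3 - <<'E'
from pl import *
plan([.2445,-.4925,.231],down(-63.6),[([.498,.128,.2],down(98))],0)
E
```

```text
0 0 -6.7 2.1 -1.85 0.13 0; 0 0 -6.8 2.29 -1.59 0.13 0; 0 0 -6.7 2.47 -1.3 0.13 0; 0 0 -6.7 2.6 -1.01 0.13 0; 0 0 -6.8 2.71 -0.7 0.13 0; 0 0 -6.7 2.77 -0.37 0.13 0; 0 0 -6.7 2.79 -0.05 0.12 0; 0 0 -6.8 2.78 0.28 0.13 0; 0 0 -6.7 2.72 0.6 0.13 0; 0 0 -6.7 2.64 0.92 0.13 0
0 0 -6.8 2.51 1.23 0.13 0; 0 0 -6.7 2.35 1.51 0.13 0; 0 0 -6.7 2.16 1.77 0.13 0; 0 0 -6.8 1.94 2.01 0.13 0; 0 0 -6.7 1.68 2.23 0.13 0; 0 0 -6.7 1.41 2.41 0.13 0; 0 0 -6.8 1.12 2.56 0.13 0; 0 0 -6.7 0.82 2.67 0.13 0; 0 0 -6.7 0.49 2.75 0.12 0; 0 0 -6.8 0.17 2.79 0.13 0
0 0 -6.7 -0.16 2.78 0.13 0; 0 0 -6.7 -0.49 2.75 0.13 0; 0 0 -6.8 -0.8 2.68 0.13 0; 0 0 -6.7 -1.12 2.56 0.13 0
end [0.498 0.128 0.2  ]
```

Emit:
jog_arm(
  plan="0 0 -6.7 2.1 -1.85 0.13 0; 0 0 -6.8 2.29 -1.59 0.13 0; 0 0 -6.7 2.47 -1.3 0.13 0; 0 0 -6.7 2.6 -1.01 0.13 0; 0 0 -6.8 2.71 -0.7 0.13 0; 0 0 -6.7 2.77 -0.37 0.13 0; 0 0 -6.7 2.79 -0.05 0.12 0; 0 0 -6.8 2.78 0.28 0.13 0; 0 0 -6.7 2.72 0.6 0.13 0; 0 0 -6.7 2.64 0.92 0.13 0",
  grip_force=20,
)

```text
time_s: 3.08
position: [0.3504, -0.2328, 0.2185]
tool_rot: [[-0.07, 0.998, 0.0], [0.998, 0.07, -0.0], [-0.0, 0.0, -1.0]]
ft_force: [-0.3, -0.1, -0.1]
grip_width: 0.0854
gripper_force: 0.0
```

Emit:
jog_arm(
  plan="0 0 -6.8 2.51 1.23 0.13 0; 0 0 -6.7 2.35 1.51 0.13 0; 0 0 -6.7 2.16 1.77 0.13 0; 0 0 -6.8 1.94 2.01 0.13 0; 0 0 -6.7 1.68 2.23 0.13 0; 0 0 -6.7 1.41 2.41 0.13 0; 0 0 -6.8 1.12 2.56 0.13 0; 0 0 -6.7 0.82 2.67 0.13 0; 0 0 -6.7 0.49 2.75 0.12 0; 0 0 -6.8 0.17 2.79 0.13 0",
)

```text
time_s: 3.92
position: [0.4562, 0.0259, 0.2056]
tool_rot: [[-0.948, 0.318, 0.0], [0.318, 0.948, -0.0], [-0.0, 0.0, -1.0]]
ft_force: [0.6, -0.1, -0.5]
grip_width: 0.0856
gripper_force: 0.0
```

Emit:
jog_arm(
  plan="0 0 -6.7 -0.16 2.78 0.13 0; 0 0 -6.7 -0.49 2.75 0.13 0; 0 0 -6.8 -0.8 2.68 0.13 0; 0 0 -6.7 -1.12 2.56 0.13 0; 0 0 0 0 0 0 0",
)

```text
time_s: 4.33
position: [0.499, 0.1313, 0.2]
tool_rot: [[-0.989, -0.148, 0.0], [-0.148, 0.989, 0.001], [-0.001, 0.001, -1.0]]
ft_force: [-0.7, -0.2, -0.5]
grip_width: 0.0853
gripper_force: 0.0
```

Emit:
jog_arm(
  plan="0 0 0 0 0 3.8 0; 0 0 0 0 0 3.8 0; 0 0 0 0 0 3.8 0; 0 0 0 0 0 0 120; 0 0 0 0 0 0 200; 0 0 0 0 0 0 255; 0 0 0 0 0 0 255; 0 0 0 0 0 0 255; 0 0 0 0 0 0 255",
  grip_force=20,
)

```text
time_s: 5.08
position: [0.4987, 0.1279, 0.0878]
tool_rot: [[-0.99, -0.139, 0.003], [-0.139, 0.99, 0.0], [-0.003, -0.0, -1.0]]
ft_force: [-1.8, 4.0, 10.5]
grip_width: 0.0125
gripper_force: 23.4
```

```bash
python3 - <<'E'
from fit import *
s=env.observe(); print(s["position"],s["grip_width"],s["gripper_force"],s["ft_force"],s["q"])
im=imaging.get_image("top"); P=cloud(im,"top")
blobs(P,0.098,0.13,(0.38,0.8,-0.06,0.33))
E
```

```text
[0.4987 0.1279 0.0878] 0.012521552488186318 23.356877518817782 [-1.8209  3.9703 10.4542] [  1.1862  27.2389  92.2394   0.009   60.3547 -96.8069]
(array([695.2, 156.2]), array([ 9.2, 11.8]), 87.7, 20) [0.6948 0.1561 0.1108]
(array([652.1, 101. ]), array([60.4, 61.4]), 51.4, 361) [0.6516 0.1013 0.1117]
(array([611.9,  43. ]), array([11.9, 12. ]), 2.8, 21) [0.6117 0.0431 0.1121]
(array([583.3, 240.9]), array([11.3, 12. ]), 80.1, 19) [0.5826 0.2403 0.1127]
(array([486.5, 285.8]), array([30.8, 29.2]), 77.6, 112) [0.4861 0.2847 0.1148]
(array([479. , 255.2]), array([6.5, 3.2]), 89.9, 6) [0.4791 0.2549 0.1047]
```

Emit:
jog_arm(
  plan="0 0 1.5 -0.003 0.262 -0.1 255; 0 0 3.3 -0.016 0.575 0 255; 0 0 3.3 -0.016 0.575 0 255; 0 0 3.3 -0.016 0.575 0 255; 0 0 3.3 -0.016 0.575 0 255; 0 0 3.3 -0.016 0.575 0 255; 0 0 3.3 -0.016 0.575 0 255; 0 0 3.3 -0.016 0.575 0 255; 0 0 3.3 -0.016 0.575 0 255; 0 0 3.3 -0.016 0.575 0 255",
)

```text
time_s: 5.97
position: [0.5056, 0.1813, 0.088]
tool_rot: [[-0.918, 0.397, 0.001], [0.397, 0.918, -0.0], [-0.001, 0.0, -1.0]]
ft_force: [1.8, -0.9, -1.9]
grip_width: 0.0128
gripper_force: 20.5
```

Emit:
jog_arm(
  plan="0 0 3.3 -0.016 0.575 0 255; 0 0 3.3 -0.016 0.575 0 255; 0 0 3.3 -0.016 0.575 0 255; 0 0 3.3 -0.016 0.575 0 255; 0 0 3.3 -0.016 0.575 0 255; 0 0 3.3 -0.016 0.575 0 255; 0 0 3.3 -0.016 0.575 0 255; 0 0 3.3 -0.016 0.575 0 255; 0 0 3.3 -0.016 0.575 0 255; 0 0 3.3 -0.016 0.575 0 255",
)

```text
time_s: 6.8
position: [0.5416, 0.2249, 0.088]
tool_rot: [[-0.554, 0.833, 0.001], [0.833, 0.554, -0.0], [-0.001, 0.0, -1.0]]
ft_force: [2.0, -2.3, -0.2]
grip_width: 0.013
gripper_force: 20.6
```

Emit:
jog_arm(
  plan="0 0 1.5 -0.003 0.262 0 255; 0 0 0 0 0 0 255; 0 0 0 0 0 0 255",
)

```text
time_s: 7.05
position: [0.5438, 0.2263, 0.0879]
tool_rot: [[-0.535, 0.845, 0.001], [0.845, 0.535, 0.0], [-0.001, 0.001, -1.0]]
ft_force: [0.3, -0.2, 1.5]
grip_width: 0.0128
gripper_force: 20.8
```

```bash
python3 - <<'E'
from fit import *
s=env.observe(); print(s["position"],s["tool_rot"],s["grip_width"],s["gripper_force"],s["ft_force"],s["q"])
im=imaging.get_image("top"); P=cloud(im,"top")
blobs(P,0.098,0.13,(0.38,0.8,-0.06,0.33))
E
```

```text
[0.5438 0.2263 0.0879] [[-0.5352  0.8447  0.0013]
 [ 0.8447  0.5352  0.0002]
 [-0.0005  0.0012 -1.    ]] 0.01278984392764169 20.823153080418706 [ 0.3011 -0.1611  1.5216] [ 11.0876  33.3568  79.9278  -0.0056  66.6426 -21.2658]
(array([680.8, 194.6]), array([10.4, 10.7]), 52.6, 18) [0.6806 0.195  0.1128]
(array([650.4,  57.3]), array([10.5,  9. ]), 2.9, 17) [0.6502 0.0575 0.1124]
(array([582.2,  75.3]), array([60.9, 61.7]), 29.2, 361) [0.5823 0.0755 0.1118]
(array([513.7,  88.5]), array([ 8.9, 11.7]), 89.5, 18) [0.513  0.0885 0.1111]
(array([499.2, 286.4]), array([ 8.8, 17.3]), 11.5, 18) [0.4983 0.2874 0.1152]
```

```bash
python3 - <<'E'
from pl import *
plan([.5438,.2263,.2079],down(32.3),[([.424,-.103,.208],down(23.9))],0)
E
```

```text
0 0 0.9 -2.38 -3.08 0 0; 0 0 1 -2.43 -3.04 0 0; 0 0 0.9 -2.48 -3 0 0; 0 0 0.9 -2.53 -2.96 0 0; 0 0 1 -2.58 -2.92 -0.01 0; 0 0 0.9 -2.62 -2.88 0 0; 0 0 0.9 -2.67 -2.83 0 0; 0 0 1 -2.72 -2.79 0 0; 0 0 0.9 -2.76 -2.74 0 0
end [ 0.424 -0.103  0.208]
```

Emit:
jog_arm(
  plan="0 0 0 0 0 0 120; 0 0 0 0 0 0 0; 0 0 0 0 0 0 0; 0 0 0 0 0 0 0; 0 0 0 0 0 0 0; 0 0 0 0 0 0 0; 0 0 0 0 0 -3 0; 0 0 0 0 0 -3 0; 0 0 0 0 0 -3 0; 0 0 0 0 0 -3 0",
)

```text
time_s: 7.93
position: [0.5432, 0.2262, 0.2087]
tool_rot: [[-0.534, 0.845, -0.0], [0.845, 0.534, -0.0], [0.0, -0.0, -1.0]]
ft_force: [-0.3, 0.6, -0.3]
grip_width: 0.0856
gripper_force: 0.0
```

Emit:
jog_arm(
  plan="0 0 0.9 -2.38 -3.08 0 0; 0 0 1 -2.43 -3.04 0 0; 0 0 0.9 -2.48 -3 0 0; 0 0 0.9 -2.53 -2.96 0 0; 0 0 1 -2.58 -2.92 -0.01 0; 0 0 0.9 -2.62 -2.88 0 0; 0 0 0.9 -2.67 -2.83 0 0; 0 0 1 -2.72 -2.79 0 0; 0 0 0.9 -2.76 -2.74 0 0; 0 0 0 0 0 0 0",
)

```text
time_s: 8.77
position: [0.4222, -0.1081, 0.2076]
tool_rot: [[-0.399, 0.917, -0.0], [0.917, 0.399, -0.002], [-0.002, -0.001, -1.0]]
ft_force: [0.2, 0.3, -0.4]
grip_width: 0.0851
gripper_force: 0.0
```

```bash
python3 - <<'E'
from fit import *
s=env.observe(); print(s["position"],s["q"])
im=imaging.get_image("wrist"); save(im,"w1.png"); P=cloud(im,"wrist"); print(im["world_from_camera"])
blobs(P,0.045,0.1,(0.3,0.6,-0.2,0.0),50)
hsv=cv2.cvtColor(im["pixels"],cv2.COLOR_RGB2HSV); Y=(hsv[...,0]>20)&(hsv[...,0]<32)&(hsv[...,1]>180)&(P[...,2]>0.05)
print("yellow",rect(P,Y))
Yl=(hsv[...,0]>20)&(hsv[...,0]<32)&(hsv[...,1]>180)&(P[...,2]<0.05)&(P[...,2]>0.002)
print("low yellow",rect(P,Yl))
im=imaging.get_image("top"); P=cloud(im,"top")
blobs(P,0.098,0.13,(0.38,0.8,-0.06,0.33))
E
```

```text
[ 0.4222 -0.1081  0.2076] [-29.9418  11.594   93.5699  -0.0932  74.7938 -53.4207]
[[ 0.9166  0.3838  0.1122  0.3938]
 [ 0.3998 -0.8793 -0.2587 -0.0427]
 [-0.0006  0.282  -0.9594  0.3492]
 [ 0.      0.      0.      1.    ]]
(array([ 423.6, -105.6]), array([35.3, 64.1]), 25.1, 2077) [ 0.422  -0.1011  0.0581]
(array([ 529.5, -101.5]), array([35.9, 66.5]), 47.9, 1750) [ 0.5231 -0.0963  0.0576]
(array([ 325.8, -191.2]), array([17.5, 35.5]), 89.9, 414) [ 0.3266 -0.1933  0.055 ]
yellow (array([ 422., -102.]), array([31.9, 54.1]), 24.4, 1477)
low yellow (array([ 682.5, -137.3]), array([ 79.2, 577.5]), 84.1, 364)
(array([681.6, 195.6]), array([12.6, 12.2]), 16.4, 21) [0.6805 0.1952 0.1112]
(array([650.5,  58.4]), array([12.4, 10.7]), 77.7, 20) [0.65   0.0584 0.1108]
(array([582.8,  76.1]), array([61. , 60.7]), 73.4, 365) [0.5823 0.0757 0.1119]
(array([543.4, 225.4]), array([10.8,  8.8]), 88.2, 19) [0.5433 0.2251 0.1114]
(array([513.8,  88.5]), array([ 8.8, 12.3]), 89.0, 18) [0.513  0.0885 0.1119]
(array([486.4, 285.6]), array([30.3, 29.3]), 77.5, 114) [0.4861 0.2845 0.1153]
(array([479. , 255.2]), array([2.9, 6.3]), 3.7, 6) [0.4791 0.2549 0.1046]
```

View pics/w1.png

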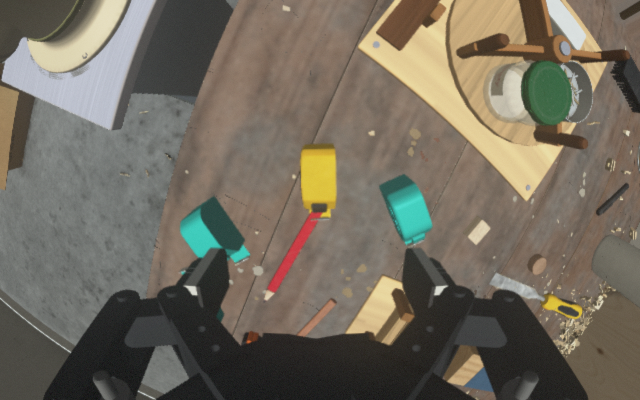

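The wrist view shows the yellow tape at (319,178), with its tongue at (322,212) touching the pencil. Both views agree on its centre, (0.424, -0.105), with the thickness along 24.5°.

Emit:
jog_arm(
  plan="0 0 0 0 0 3.7 0; 0 0 0 0 0 3.7 0; 0 0 0 0 0 3.7 0; 0 0 0 0 0 3.7 0; 0 0 0 0 0 2 0; 0 0 0 0 0 0 0",
)

```text
time_s: 9.37
position: [0.4223, -0.1008, 0.0363]
tool_rot: [[-0.407, 0.913, -0.006], [0.913, 0.407, 0.004], [0.006, -0.004, -1.0]]
ft_force: [-0.2, 0.8, -0.4]
grip_width: 0.0852
gripper_force: 0.0
```

Emit:
jog_arm(
  plan="0 0 0 -0.45 0 1.2 0; 0 0 0 0 0 0 60; 0 0 0 0 0 0 120; 0 0 0 0 0 0 200; 0 0 0 0 0 0 255; 0 0 0 0 0 0 255; 0 0 0 0 0 0 255",
  grip_force=40,
)

```text
time_s: 9.95
position: [0.4259, -0.107, 0.0285]
tool_rot: [[-0.405, 0.914, 0.002], [0.914, 0.405, -0.001], [-0.001, 0.001, -1.0]]
ft_force: [-0.6, 1.8, 6.0]
grip_width: 0.0338
gripper_force: 40.7
```

Emit:
jog_arm(
  plan="0 0 0 0 0 -0.5 255; 0 0 0 0 0 -2 255; 0 0 0 0 0 -3.5 255; 0 0 0 0 0 -3.5 255; 0 0 0 0 0 -3.5 255; 0 0 0 0 0 -3 255; 0 0 0 0 0 0 255; 0 0 0 0 0 0 255",
)

```text
time_s: 10.62
position: [0.4256, -0.1071, 0.1886]
tool_rot: [[-0.405, 0.914, 0.003], [0.914, 0.405, -0.001], [-0.002, 0.002, -1.0]]
ft_force: [-0.1, 0.3, -3.2]
grip_width: 0.0334
gripper_force: 40.7
```

```bash
python3 - <<'E'
from fit import *
s=env.observe(); print(s["position"],s["tool_rot"],s["grip_width"],s["gripper_force"],s["ft_force"])
im=imaging.get_image("top"); P=cloud(im,"top")
hsv=cv2.cvtColor(im["pixels"],cv2.COLOR_RGB2HSV); Y=(hsv[...,0]>20)&(hsv[...,0]<32)&(hsv[...,1]>180)
Y&=(P[...,0]>.35)&(P[...,0]<.5)&(P[...,1]>-.2)&(P[...,1]<0)
print(rect(P,Y),np.nanmax(P[Y],0))
for o in models.outline_of("top","pencil")[:3]: print(o["confidence"],o["bbox"])
E
```

```text
[ 0.4256 -0.1071  0.1886] [[-0.4053  0.9142  0.0025]
 [ 0.9142  0.4053 -0.0015]
 [-0.0024  0.0017 -1.    ]] 0.03342229712519259 40.71220614714548 [-0.0827  0.2635 -3.2262]
(array([400.6, -85.1]), array([2.8, 2.2]), 17.1, 3) [ 0.4022 -0.0843  0.218 ]
```

```bash
python3 - <<'E'
from pl import *
plan([.4256,-.1071,.1886],down(23.9),[([.5255,.1655,.189],down(-12.5))],255)
E
```

```text
0 0 4.5 2.61 2.52 0 255; 0 0 4.6 2.8 2.31 -0.01 255; 0 0 4.5 2.97 2.08 -0.01 255; 0 0 4.6 3.13 1.84 0 255; 0 0 4.5 3.27 1.58 -0.01 255; 0 0 4.6 3.38 1.32 0 255; 0 0 4.6 3.48 1.04 -0.01 255; 0 0 4.5 3.54 0.76 0 255
end [0.5254 0.1655 0.189 ]
```

Emit:
jog_arm(
  plan="0 0 4.5 2.61 2.52 0 255; 0 0 4.6 2.8 2.31 -0.01 255; 0 0 4.5 2.97 2.08 -0.01 255; 0 0 4.6 3.13 1.84 0 255; 0 0 4.5 3.27 1.58 -0.01 255; 0 0 4.6 3.38 1.32 0 255; 0 0 4.6 3.48 1.04 -0.01 255; 0 0 4.5 3.54 0.76 0 255; 0 0 0 0 0 0 255; 0 0 0 0 0 0 255",
)

```text
time_s: 11.55
position: [0.5247, 0.1668, 0.1855]
tool_rot: [[0.213, 0.977, -0.004], [0.977, -0.213, -0.001], [-0.001, -0.004, -1.0]]
ft_force: [-0.4, 0.2, -2.7]
grip_width: 0.0336
gripper_force: 41.0
```

Emit:
jog_arm(
  plan="0 0 0 0 0 2 255; 0 0 0 0 0 3 255; 0 0 0 0 0 3 255; 0 0 0 0 0 2.5 255; 0 0 0 0 0 1.2 255; 0 0 0 0 0 0 255; 0 0 0 0 0 0 255",
)

```text
time_s: 12.13
position: [0.5248, 0.1645, 0.0702]
tool_rot: [[0.217, 0.976, -0.003], [0.976, -0.217, -0.0], [-0.001, -0.002, -1.0]]
ft_force: [0.8, 1.2, -2.9]
grip_width: 0.0336
gripper_force: 40.9
```

Emit:
jog_arm(
  plan="0 0 0 0 0 0.8 255; 0 0 0 0 0 0.4 255; 0 0 0 0 0 0.1 255; 0 0 0 0 0 0.1 255; 0 0 0 0 0 0 255; 0 0 0 0 0 0 255",
)

```text
time_s: 12.63
position: [0.5255, 0.1655, 0.0571]
tool_rot: [[0.216, 0.976, 0.001], [0.976, -0.216, 0.0], [0.0, 0.001, -1.0]]
ft_force: [0.1, 0.0, -3.4]
grip_width: 0.0333
gripper_force: 41.0
```

Emit:
jog_arm(
  plan="0 0 0 0 0 0.1 255; 0 0 0 0 0 0 255; 0 0 0 0 0 0 90; 0 0 0 0 0 0 90; 0 0 0 0 0 0 90; 0 0 0 0 0 0 90; 0 0 0 0 0 -1 90; 0 0 0 0 0 -3 90; 0 0 0 0 0 -4 90; 0 0 0 0 0 -4 60",
)

```text
time_s: 13.47
position: [0.5249, 0.1654, 0.1777]
tool_rot: [[0.216, 0.976, -0.001], [0.976, -0.216, -0.0], [-0.0, -0.001, -1.0]]
ft_force: [1.2, -0.4, 0.4]
grip_width: 0.0648
gripper_force: 0.0
```

```bash
python3 - <<'E'
from pl import *
# viewing point over the gate: top of leaning gate
plan([.5255,.1655,.177],down(-12.5),[([.50,-.20,.28],down(0))],0)
E
```

```text
0 0 -1.2 -3.62 0.54 -1.03 0; 0 0 -1.3 -3.64 0.47 -1.03 0; 0 0 -1.2 -3.64 0.38 -1.03 0; 0 0 -1.3 -3.65 0.31 -1.03 0; 0 0 -1.2 -3.66 0.22 -1.03 0; 0 0 -1.3 -3.66 0.15 -1.03 0; 0 0 -1.2 -3.66 0.07 -1.03 0; 0 0 -1.3 -3.67 -0.02 -1.03 0; 0 0 -1.2 -3.66 -0.09 -1.03 0; 0 0 -1.3 -3.66 -0.17 -1.03 0
end [ 0.5  -0.2   0.28]
```

Emit:
jog_arm(
  plan="0 0 -1.2 -3.62 0.54 -1.03 0; 0 0 -1.3 -3.64 0.47 -1.03 0; 0 0 -1.2 -3.64 0.38 -1.03 0; 0 0 -1.3 -3.65 0.31 -1.03 0; 0 0 -1.2 -3.66 0.22 -1.03 0; 0 0 -1.3 -3.66 0.15 -1.03 0; 0 0 -1.2 -3.66 0.07 -1.03 0; 0 0 -1.3 -3.67 -0.02 -1.03 0; 0 0 -1.2 -3.66 -0.09 -1.03 0; 0 0 -1.3 -3.66 -0.17 -1.03 0",
)

```text
time_s: 14.3
position: [0.4992, -0.2017, 0.2803]
tool_rot: [[-0.001, 1.0, 0.001], [1.0, 0.001, -0.0], [-0.0, 0.001, -1.0]]
ft_force: [0.6, 0.9, 0.1]
grip_width: 0.0854
gripper_force: 0.0
```

Emit:
jog_arm(
  plan="0 0 0 0 0 0 0; 0 0 0 0 0 0 0",
)

```text
time_s: 14.47
position: [0.4996, -0.2016, 0.2796]
tool_rot: [[0.003, 1.0, 0.001], [1.0, -0.003, -0.0], [-0.0, 0.001, -1.0]]
ft_force: [0.4, 1.0, -0.1]
grip_width: 0.0852
gripper_force: 0.0
```

```bash
python3 - <<'E'
from fit import *
s=env.observe(); print(s["position"],s["tool_rot"],s["q"])
for c in ["wrist","top"]:
    im=imaging.get_image(c); save(im,c+"2.png"); P=cloud(im,c); print(im["world_from_camera"])
    blobs(P,0.09,0.2,(0.5,0.7,-0.35,-0.1),50)
    blobs(P,0.002,0.013,(0.5,0.75,-0.36,-0.1),200)
    np.save(c+"P.npy",P)
    for q in ["gate","knuckle_low","knuckle_high","rack","tape_measure"]:
        for o in models.tip_of(c,q)[:2]:
            u,v=o["at"]; print(q,round(o["confidence"],2),np.round(o["at"],1),P[int(v),int(u)])
print("tape in bay");blobs(P,0.075,0.098,(0.45,0.58,0.09,0.24),20)
print("pegs");blobs(P,0.098,0.13,(0.38,0.8,-0.06,0.33))
E
```

```text
[ 0.4996 -0.2016  0.2796] [[ 0.0031  1.      0.0009]
 [ 1.     -0.0031 -0.0005]
 [-0.0005  0.0009 -1.    ]] [-34.5708  18.9206  70.7705   0.0048  90.2516 -34.3954]
[[ 1.     -0.002   0.0002  0.4998]
 [-0.0019 -0.9597 -0.281  -0.1305]
 [ 0.0008  0.281  -0.9597  0.4213]
 [ 0.      0.      0.      1.    ]]
(array([ 586.1, -236.7]), array([165.7,  42.6]), 89.1, 3606) [ 0.5801 -0.2352  0.1275]
(array([ 565.4, -131.5]), array([25.3, 17.5]), 48.6, 226) [ 0.5658 -0.1319  0.0041]
(array([ 733.6, -143.6]), array([23.3, 32.7]), 89.5, 271) [ 0.7332 -0.142   0.0094]
(array([ 572.9, -249. ]), array([110.1,  42.7]), 86.8, 1864) [ 0.5712 -0.2459  0.0088]
(array([ 661.9, -250.1]), array([108.7,  41.5]), 89.1, 982) [ 0.6695 -0.2434  0.0089]
(array([ 504.9, -294.4]), array([80.4, 11.4]), 79.5, 288) [ 0.5069 -0.2843  0.0088]
gate 0.87 [404.3 206.2] [ 0.5975 -0.2316  0.1054]
knuckle_low 0.61 [314.5 241.6] [ 0.4978 -0.3154  0.009 ]
knuckle_low 0.56 [408.8 144.1] [ 0.592  -0.1615  0.1229]
knuckle_high 0.83 [395.9 149.4] [ 0.6118 -0.1822 -0.0024]
tape_measure 0.9 [208.6 177.6] [ 0.3594 -0.2122  0.0405]
tape
[... 622 characters left out ...]
886]
tape_measure 0.69 [375.2 218.9] [ 0.5414 -0.1054  0.057 ]
tape in bay
(array([525.1, 166.7]), array([65.2, 34.8]), 78.5, 238) [0.5254 0.1679 0.0866]
pegs
(array([680.8, 195.2]), array([10.9, 11. ]), 49.1, 19) [0.6807 0.195  0.1112]
(array([650.7,  57.3]), array([10.7,  8.8]), 1.8, 18) [0.65   0.0577 0.1117]
(array([583.2,  76. ]), array([61.8, 61.1]), 77.1, 365) [0.5823 0.0757 0.1113]
(array([544.9, 225. ]), array([10.7, 12.3]), 84.6, 20) [0.5442 0.2255 0.1121]
(array([513.6,  88.5]), array([11.7,  8.9]), 0.2, 18) [0.5129 0.0885 0.1126]
(array([486.3, 285. ]), array([30.3, 29.6]), 75.6, 113) [0.4861 0.2847 0.1153]
(array([479. , 255.1]), array([2.9, 6.7]), 1.9, 6) [0.4791 0.2549 0.1048]
```

View pics/wrist2.png

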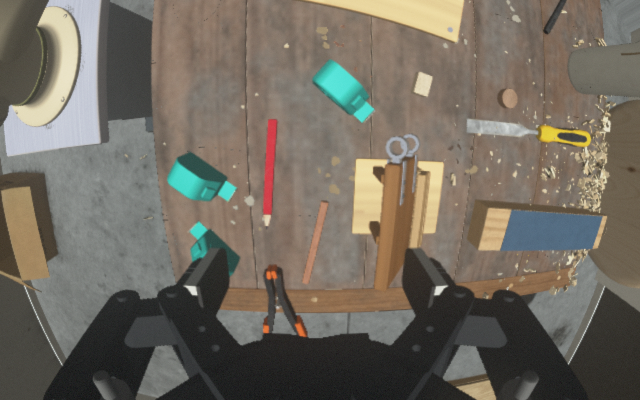

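The wrist view shows the gate leaning in the rack from about (385,285) to (395,160), with its knuckles at (398,148) and (410,143). The tape measure stands in the bay, about 6 mm off the bay's middle.

```bash
python3 - <<'E'
from h import *
np.set_printoptions(precision=4,suppress=True)
for c in ["wrist","top"]:
    P=np.load(c+"P.npy"); q=P.reshape(-1,3); 
    m=(q[:,0]>.5)&(q[:,0]<.68)&(q[:,1]>-.36)&(q[:,1]<-.175)&(q[:,2]>.102); q=q[m]
    def ransac(q,n0):
        rng=np.random.default_rng(0);best=None
        for _ in range(3000):
            a,b,d=q[rng.choice(len(q),3,False)]; n=np.cross(b-a,d-a); L=np.linalg.norm(n)
            if L<1e-6: continue
            n/=L; n*=np.sign(n@n0)
            if n@n0<np.cos(np.radians(12)): continue
            i=abs((q-a)@n)<.0015
            if best is None or i.sum()>best.sum(): best=i
        s=q[best]; cen=s.mean(0); n=np.linalg.svd(s-cen)[2][2]; return n*np.sign(n@n0),cen,s
    for n0 in ([.866,0,.5],[-.5,0,.866]):
        n,cen,s=ransac(q,np.array(n0)); print(c,n,cen,len(s),"ymin/max",np.percentile(s[:,1],[1,99]),"tilt",np.degrees(np.arctan2(n[2],n[0])),"yaw",np.degrees(np.arctan2(n[1],n[0])), "z",np.percentile(s[:,2],[1,99]),"x",np.percentile(s[:,0],[1,99]))
    k=P.reshape(-1,3); k=k[(k[:,0]>.5)&(k[:,0]<.68)&(k[:,1]>-.17)&(k[:,1]<-.13)&(k[:,2]>.05)]; print("kn",len(k),k.min(0),k.max(0),k.mean(0))
E
```

```text
wrist [0.7584 0.0956 0.6448] [ 0.5337 -0.1901  0.3628] 2082 ymin/max [-0.212  -0.1814] tilt 40.370652640510876 yaw 7.183750359337449 z [0.3365 0.3837] x [0.5143 0.5556]
wrist [-0.3867 -0.0454  0.9211] [ 0.5589 -0.2001  0.346 ] 1769 ymin/max [-0.2123 -0.1894] tilt 112.77650716307245 yaw -173.30056055484278 z [0.3389 0.3526] x [0.5421 0.5715]
kn 337 [ 0.569  -0.17    0.0664] [ 0.6233 -0.1537  0.131 ] [ 0.5912 -0.1612  0.1073]
top [ 0.7687 -0.1765  0.6148] [ 0.5073 -0.2203  0.5728] 112 ymin/max [-0.2583 -0.1754] tilt 38.65270258187544 yaw -12.93281470739192 z [0.5574 0.5807] x [0.501 0.515]
top [-0.3753 -0.1166  0.9195] [ 0.5075 -0.2057  0.5758] 112 ymin/max [-0.2592 -0.1753] tilt 112.2014897322557 yaw -162.74041417856415 z [0.5661 0.5808] x [0.5006 0.5137]
kn 757 [ 0.5001 -0.17    0.0647] [ 0.624  -0.13    0.5853] [ 0.5315 -0.1514  0.5339]
```

Arm points came in; cap z and use the first top image's geometry too.

```bash
cat > gfit.py <<'E'
from h import *
np.set_printoptions(precision=4,suppress=True)
P=np.load("wristP.npy"); q=P.reshape(-1,3)
m=(q[:,0]>.5)&(q[:,0]<.68)&(q[:,1]>-.36)&(q[:,1]<-.175)&(q[:,2]>.102)&(q[:,2]<.16); q=q[m]
def ransac(q,n0):
    rng=np.random.default_rng(0);best=None
    for _ in range(4000):
        a,b,d=q[rng.choice(len(q),3,False)]; n=np.cross(b-a,d-a); L=np.linalg.norm(n)
        if L<1e-6: continue
        n/=L; n*=np.sign(n@n0)
        if n@n0<np.cos(np.radians(12)): continue
        i=abs((q-a)@n)<.0015
        if best is None or i.sum()>best.sum(): best=i
    s=q[best]; cen=s.mean(0); n=np.linalg.svd(s-cen)[2][2]; return n*np.sign(n@n0),cen,s
for n0 in ([.866,0,.5],[-.5,0,.866]):
    n,cen,s=ransac(q,np.array(n0)); print(n,cen,len(s),"y",np.percentile(s[:,1],[0,1,99,100]),"tilt",np.degrees(np.arctan2(n[2],n[0])),"yaw",np.degrees(np.arctan2(n[1],n[0])), "z",np.percentile(s[:,2],[1,99]),"x",np.percentile(s[:,0],[1,99]))
E
python3 gfit.py
```

```text
[ 0.8518 -0.0183  0.5235] [ 0.5858 -0.244   0.1259] 1405 y [-0.3185 -0.316  -0.1809 -0.1778] tilt 31.572319090087593 yaw -1.2292872484186963 z [0.1027 0.1403] x [0.575  0.6002]
[-0.4543  0.0082  0.8908] [ 0.5717 -0.2445  0.1364] 1698 y [-0.3192 -0.3168 -0.1819 -0.1801] tilt 117.02234273096622 yaw 178.96253972003566 z [0.1322 0.1399] x [0.5646 0.5793]
```

```bash
cat >> pl.py <<'E'
def rz(a): return R.from_euler('z',a,degrees=True).as_matrix()
c30,s30=np.cos(np.pi/6),.5
TIL=rz(-1.2)@np.array([[0,c30,s30],[1,0,0],[0,s30,-c30]])
E
python3 - <<'E'
from pl import *
g=np.array([.5894,-.249,.1039])
plan([.4996,-.2016,.2796],down(0),[(g-.1*TIL[:,2],TIL,6)],0)
print(TIL)
E
```

```text
-5 -0.1 0.2 -0.77 0.66 1.48 0; -5 0 0.2 -0.77 0.54 1.54 0; -5 -0.1 0.2 -0.77 0.4 1.58 0; -5 0 0.2 -0.76 0.26 1.61 0; -5 -0.1 0.2 -0.76 0.13 1.63 0; -5 0 0.2 -0.76 -0.02 1.63 0
end [ 0.5394 -0.248   0.1905]
[[ 0.02094242  0.86583547  0.49989034]
 [ 0.99978068 -0.01813667 -0.01047121]
 [ 0.          0.5        -0.8660254 ]]
```

Emit:
jog_arm(
  plan="-5 -0.1 0.2 -0.77 0.66 1.48 0; -5 0 0.2 -0.77 0.54 1.54 0; -5 -0.1 0.2 -0.77 0.4 1.58 0; -5 0 0.2 -0.76 0.26 1.61 0; -5 -0.1 0.2 -0.76 0.13 1.63 0; -5 0 0.2 -0.76 -0.02 1.63 0; 0 0 0 0 0 0 0; 0 0 0 0 0 0 0; 0 0 0 0 0 0 0",
)

```text
time_s: 15.82
position: [0.5401, -0.2465, 0.1909]
tool_rot: [[0.021, 0.866, 0.499], [1.0, -0.017, -0.011], [-0.001, 0.499, -0.866]]
ft_force: [0.3, 0.5, -0.4]
grip_width: 0.0855
gripper_force: 0.0
```

```bash
python3 - <<'E'
from pl import *; from h import *
s=env.observe(); print(s["position"],s["tool_rot"],s["q"])
im=imaging.get_image("wrist"); save(im,"w3.png"); np.save("wristP.npy",cloud(im,"wrist"))
Rm=np.array(s["tool_rot"]); print("to grasp, tool cm",100*Rm.T@(np.array([.5894,-.249,.1039])-s["position"]))
E
python3 gfit.py
```

```text
[ 0.54014825 -0.2464803   0.1909342 ] [[ 2.05249812e-02  8.66264952e-01  4.99163057e-01]
 [ 9.99789120e-01 -1.74519453e-02 -1.08234059e-02]
 [-6.64570855e-04  4.99279943e-01 -8.66440475e-01]] [-44.84700846  18.98139267  92.42944078  27.03943577  49.24079481
 -58.0364893 ]
to grasp, tool cm [-0.14504378 -0.07453934 10.0021873 ]
[ 0.9579 -0.0237  0.2862] [ 0.5667 -0.2366  0.1311] 957 y [-0.3178 -0.3159 -0.1805 -0.1778] tilt 16.63637053572549 yaw -1.417163612566165 z [0.1182 0.1349] x [0.5638 0.5722]
[-0.5003  0.0086  0.8658] [ 0.5711 -0.2428  0.1362] 3729 y [-0.3194 -0.3166 -0.1817 -0.1803] tilt 120.02119710219065 yaw 179.01740043251377 z [0.1315 0.1399] x [0.5643 0.5785]
```

View pics/w3.png

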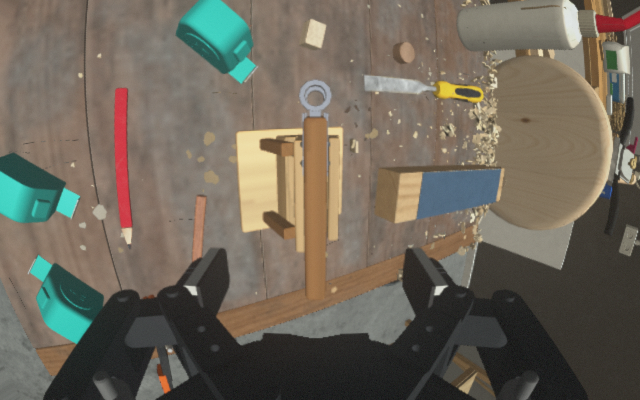

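The view looks straight down the slope: the gate's edge is at column 315 (rows 115-298), centred between the fingers, with the knuckle at (316,96).

Emit:
jog_arm(
  plan="0 0 0 -0.15 -0.05 3 0; 0 0 0 0 0 3 0; 0 0 0 0 0 2.5 0; 0 0 0 0 0 1.5 0; 0 0 0 0 0 0 0; 0 0 0 0 0 0 100; 0 0 0 0 0 0 180; 0 0 0 0 0 0 255; 0 0 0 0 0 0 255; 0 0 0 0 0 0 255",
  grip_force=50,
)

```text
time_s: 16.7
position: [0.5893, -0.2491, 0.1039]
tool_rot: [[0.021, 0.865, 0.501], [1.0, -0.018, -0.011], [-0.001, 0.501, -0.865]]
ft_force: [-1.1, 0.1, -0.8]
grip_width: 0.0256
gripper_force: 0.0
```

Emit:
jog_arm(
  plan="0 0 0 0 0 0 255; 0 0 0 0 0 0 255; 0 0 0 0 0 0 255",
)

```text
time_s: 16.95
position: [0.5897, -0.2493, 0.104]
tool_rot: [[0.022, 0.865, 0.502], [1.0, -0.018, -0.012], [-0.001, 0.502, -0.865]]
ft_force: [-1.4, 1.2, 6.4]
grip_width: 0.0157
gripper_force: 50.8
```

Emit:
jog_arm(
  plan="0 0 0 0 0 -0.5 255; 0 0 0 0 0 -1 255; 0 0 0 0 0 -1.5 255; 0 0 0 0 0 -2 255; 0 0 0 0 0 -2.5 255; 0 0 0 0 0 -2.5 255; 0 0 0 0 0 -2 255; 0 0 0 0 0 0 255; 0 0 0 0 0 0 255",
)

```text
time_s: 17.7
position: [0.5289, -0.2477, 0.207]
tool_rot: [[0.022, 0.866, 0.5], [1.0, -0.019, -0.011], [-0.0, 0.5, -0.866]]
ft_force: [-0.3, 0.2, -0.8]
grip_width: 0.0154
gripper_force: 50.4
```

```bash
python3 - <<'E'
from pl import *; from h import *
s=env.observe(); print(s["position"],s["grip_width"],s["gripper_force"],s["ft_force"])
plan(s["position"],s["tool_rot"],[([.4214,.1808,.22],down(-12.5),16)],255)
E
```

```text
[ 0.52893751 -0.24773567  0.20701797] 0.015365627628706618 50.431376695632935 [-0.31569732  0.2392777  -0.78894064]
1.9 -0.2 0.7 2.66 -0.59 -0.44 255; 1.8 -0.2 0.7 2.66 -0.64 -0.42 255; 1.9 -0.2 0.7 2.64 -0.68 -0.41 255; 1.9 -0.1 0.6 2.64 -0.73 -0.4 255; 1.9 -0.2 0.7 2.62 -0.77 -0.38 255; 1.8 -0.2 0.7 2.62 -0.81 -0.36 255; 1.9 -0.2 0.7 2.6 -0.86 -0.35 255; 1.9 -0.2 0.7 2.59 -0.9 -0.32 255; 1.8 -0.1 0.7 2.58 -0.94 -0.31 255; 1.9 -0.2 0.7 2.57 -0.98 -0.27 255
1.9 -0.2 0.7 2.55 -1.03 -0.26 255; 1.8 -0.2 0.7 2.54 -1.06 -0.22 255; 1.9 -0.2 0.6 2.53 -1.1 -0.21 255; 1.9 -0.2 0.7 2.52 -1.13 -0.17 255; 1.8 -0.1 0.7 2.49 -1.16 -0.15 255; 1.9 -0.2 0.7 2.49 -1.21 -0.11 255
end [0.4214 0.1808 0.22  ]
```

Emit:
jog_arm(
  plan="1.9 -0.2 0.7 2.66 -0.59 -0.44 255; 1.8 -0.2 0.7 2.66 -0.64 -0.42 255; 1.9 -0.2 0.7 2.64 -0.68 -0.41 255; 1.9 -0.1 0.6 2.64 -0.73 -0.4 255; 1.9 -0.2 0.7 2.62 -0.77 -0.38 255; 1.8 -0.2 0.7 2.62 -0.81 -0.36 255; 1.9 -0.2 0.7 2.6 -0.86 -0.35 255; 1.9 -0.2 0.7 2.59 -0.9 -0.32 255; 1.8 -0.1 0.7 2.58 -0.94 -0.31 255; 1.9 -0.2 0.7 2.57 -0.98 -0.27 255",
)

```text
time_s: 18.53
position: [0.4612, 0.0217, 0.2136]
tool_rot: [[0.144, 0.971, 0.191], [0.989, -0.144, -0.015], [0.013, 0.191, -0.982]]
ft_force: [0.4, 0.4, -1.9]
grip_width: 0.0155
gripper_force: 50.3
```

Emit:
jog_arm(
  plan="1.9 -0.2 0.7 2.55 -1.03 -0.26 255; 1.8 -0.2 0.7 2.54 -1.06 -0.22 255; 1.9 -0.2 0.6 2.53 -1.1 -0.21 255; 1.9 -0.2 0.7 2.52 -1.13 -0.17 255; 1.8 -0.1 0.7 2.49 -1.16 -0.15 255; 1.9 -0.2 0.7 2.49 -1.21 -0.11 255; 0 0 0 0 0 0 255; 0 0 0 0 0 0 255; 0 0 0 0 0 0 255",
)

```text
time_s: 19.28
position: [0.4214, 0.1806, 0.219]
tool_rot: [[0.215, 0.977, -0.001], [0.977, -0.215, 0.001], [0.0, -0.002, -1.0]]
ft_force: [0.3, -0.2, -1.3]
grip_width: 0.0152
gripper_force: 50.3
```

```bash
python3 - <<'E'
from pl import *; from fit import *
s=env.observe(); print(s["position"],s["tool_rot"],s["grip_width"],s["q"])
im=imaging.get_image("wrist"); save(im,"w4.png"); P=cloud(im,"wrist"); np.save("w4P.npy",P)
for q in ["gate","knuckle_high","knuckle_low","pin_high","pin_low","index_mark"]:
    for o in models.tip_of("wrist",q)[:2]:
        u,v=o["at"]; print(q,round(o["confidence"],2),np.round(o["at"],1),P[int(v),int(u)])
print("z>.2"); blobs(P,0.2,0.28,(0.35,0.55,0.08,0.3),50)
print("pin");blobs(P,0.098,0.13,(0.42,0.53,0.2,0.33),10)
E
```

```text
[0.4214 0.1806 0.219 ] [[ 0.215   0.9766 -0.0015]
 [ 0.9766 -0.215   0.0006]
 [ 0.0002 -0.0016 -1.    ]] 0.015216169319579096 [ 8.3266 13.2627 89.2167  0.0453 77.6001 20.7351]
gate 0.69 [312.3 218.2] [0.4277 0.2138 0.2575]
gate 0.61 [367.5  94. ] [0.4815 0.2552 0.1024]
knuckle_high 0.63 [317.6  81.8] [ 0.4457  0.2835 -0.0008]
knuckle_low 0.6 [315.   85.6] [ 0.4424  0.2793 -0.0002]
pin_high 0.56 [364.4  94.8] [0.4786 0.2556 0.1049]
pin_low 0.92 [351.1  96.2] [0.4697 0.2563 0.088 ]
pin_low 0.25 [314.4  89.2] [ 0.4403  0.2751 -0.0013]
index_mark 0.59 [355.5 171. ] [0.4658 0.1748 0.0196]
z>.2
(array([438.8, 205.5]), array([113.5,  91.1]), 52.0, 21113) [0.4269 0.204  0.2592]
pin
(array([485.1, 285.4]), array([30. , 30.5]), 78.4, 1375) [0.4847 0.2851 0.1149]
(array([478.4, 255.3]), array([8.3, 7.5]), 7.6, 82) [0.4779 0.2552 0.1033]
```

View pics/w4.png

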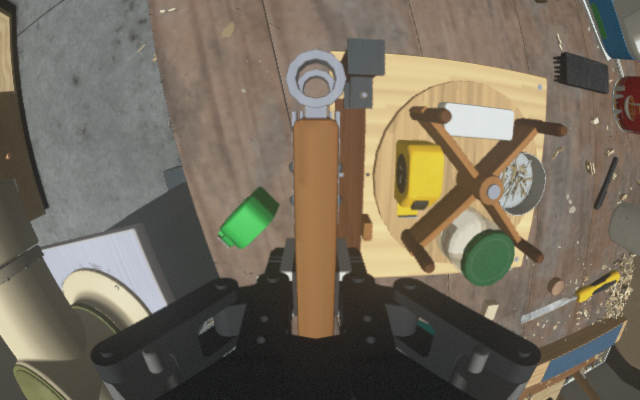

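The wrist view shows the knuckle ring at (316,78), the upper pin at (364,95), the index mark at (355,171) and the tape upright in the bay at (420,177). I'll measure the ring centre accurately.

```bash
python3 - <<'E'
from fit import *
P=np.load("w4P.npy"); 
m=(P[...,2]>.236)&(P[...,2]<.25)&(P[...,1]>.245)&(P[...,0]<.48)
print(rect(P,m),np.nanmean(P[m],0))
q=P[m]; print(np.percentile(q,[1,50,99],axis=0))
(c,r)=cv2.minEnclosingCircle((q[:,:2]*1000).astype(np.float32)); print(c,r)
# algebraic circle on far half
v,u=np.nonzero(m); (c2,ax,a)=cv2.fitEllipse(cv2.convexHull(np.c_[u,v].astype(np.int32))); print("pix",c2,ax)
f=cv2.fitEllipse(cv2.convexHull((q[:,:2]*1e4).astype(np.int32))); print(f)
# gate panel top
g=(P[...,2]>.245)&(P[...,2]<.262)&(P[...,1]>.18)&(P[...,1]<.245)&(abs(P[...,0]-.43)<.03)
print("panel",rect(P,g),np.nanmean(P[g],0),np.nanmax(P[g],0))
E
```

```text
(array([439.1, 258.8]), array([29.5, 22.6]), 85.4, 2033) [0.4391 0.26   0.243 ]
[[0.4279 0.2461 0.2369]
 [0.4387 0.2598 0.2433]
 [0.45   0.2727 0.2451]]
(436.9017333984375, 258.0350646972656) 16.531383514404297
pix (313.65863037109375, 92.4677963256836) (65.22975158691406, 89.41357421875)
((4376.23291015625, 2568.43701171875), (241.16744995117188, 351.0066223144531), 161.2559356689453)
panel (array([424.2, 208.7]), array([54.9, 68.1]), 14.4, 8472) [0.4288 0.212  0.256 ] [0.459 0.245 0.262]
```

Emit:
jog_arm(
  plan="0 0 0 0 0 3 255; 0 0 0 0 0 3.5 255; 0 0 0 0 0 3 255; 0 0 0 0 0 1.8 255; 0 0 0 0 0 0 255; 0 0 0 0 0 0 255",
)

```text
time_s: 20.13
position: [0.4216, 0.1808, 0.1072]
tool_rot: [[0.216, 0.976, -0.001], [0.976, -0.216, 0.001], [0.001, -0.001, -1.0]]
ft_force: [0.2, -0.1, -1.1]
grip_width: 0.0153
gripper_force: 50.1
```

Emit:
jog_arm(
  plan="0 0 0 0.1 0.8 0 255; 0 0 0 0 1.2 0 255; 0 0 0 0 1.2 0 255; 0 0 0 0 0.8 0 255; 0 0 0 0 0 0 255; 0 0 0 0 0 0 255; 0 0 0 0 0 0 255",
)

```text
time_s: 20.72
position: [0.4605, 0.1734, 0.1074]
tool_rot: [[0.216, 0.976, 0.0], [0.976, -0.216, 0.001], [0.001, 0.0, -1.0]]
ft_force: [-0.3, 0.1, -2.1]
grip_width: 0.015
gripper_force: 50.2
```

```bash
python3 - <<'E'
from fit import *
s=env.observe(); print(s["position"],s["tool_rot"],s["ft_force"],s["grip_width"])
im=imaging.get_image("wrist"); save(im,"w5.png"); P=cloud(im,"wrist"); np.save("w5P.npy",P)
cv2.imwrite("pics/w5c.png",cv2.resize(im["pixels"][40:140,260:420,::-1],(800,500),interpolation=cv2.INTER_CUBIC))
im=imaging.get_image("scene"); save(im,"s5.png")
E
```

```text
[0.4605 0.1734 0.1074] [[ 0.2157  0.9765  0.0004]
 [ 0.9765 -0.2157  0.0012]
 [ 0.0012  0.0001 -1.    ]] [-0.3312  0.1191 -2.1407] 0.015028634205412372
```

View pics/w5c.png

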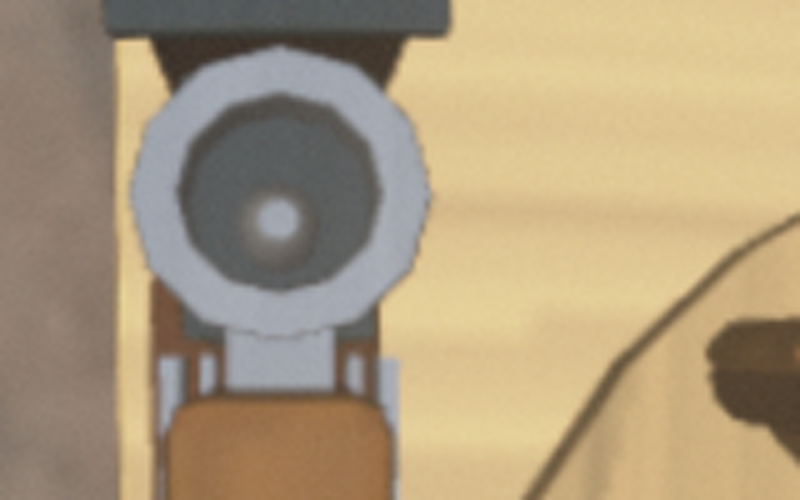

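The pin tip shows inside the knuckle ring. In the crop the ring centre is at (281,192) and the tip at (278,219), that is image (316.2,78.4) and (315.6,83.8).

```bash
python3 - <<'E'
from fit import *
im=imaging.get_image("wrist"); s=env.observe(); Rm=np.array(s["tool_rot"]); print(s["position"])
k=onz(im,260+281/5-.4,40+192/5-.4,"wrist",.1315); p=onz(im,260+278/5-.4,40+219/5-.4,"wrist",.107)
print(k,p,"tool mm",1000*Rm.T@(np.r_[(p-k)[:2],0]))
P=np.load("w5P.npy"); m=(P[...,2]>.120)&(P[...,2]<.14)&(P[...,1]>.24)&(P[...,0]<.5); q=P[m]; print(np.median(q,0),np.percentile(q,[1,99],axis=0))
E
```

```text
[0.4604 0.1734 0.1073]
[0.4786 0.2548 0.1315] [0.4784 0.255  0.107 ] tool mm [ 0.1081 -0.2415  0.0001]
[0.4776 0.2535 0.1317] [[0.4673 0.2404 0.1225]
 [0.4891 0.2654 0.1335]]
```

Emit:
jog_arm(
  plan="0 0 0 0 0 0.7 255; 0 0 0 0 0 0.7 255; 0 0 0 0 0 0.6 255; 0 0 0 0 0 0.5 255; 0 0 0 0 0 0.3 255; 0 0 0 0 0 0 255; 0 0 0 0 0 0 255",
)

```text
time_s: 21.45
position: [0.4608, 0.1733, 0.0789]
tool_rot: [[0.216, 0.976, -0.0], [0.976, -0.216, 0.001], [0.001, -0.0, -1.0]]
ft_force: [-0.3, -0.5, -1.8]
grip_width: 0.0156
gripper_force: 50.3
```

Emit:
jog_arm(
  plan="0 0 0 0 0 0.1 255; 0 0 0 0 0 0.05 255; 0 0 0 0 0 0 255; 0 0 0 0 0 0 150; 0 0 0 0 0 0 150; 0 0 0 0 0 0 150; 0 0 0 0 0 0 150; 0 0 0 0 0 -0.5 150; 0 0 0 0 0 -2 150; 0 0 0 0 0 -3 150",
)

```text
time_s: 22.28
position: [0.4596, 0.1731, 0.1318]
tool_rot: [[0.216, 0.976, -0.005], [0.976, -0.216, 0.001], [-0.001, -0.005, -1.0]]
ft_force: [-0.1, 0.7, -0.3]
grip_width: 0.0349
gripper_force: 0.0
```

Emit:
jog_arm(
  plan="0 0 0 0 0 -4 150; 0 0 0 0 0 -4 150; 0 0 0 0 0 -3 150; 0 0 0 0 0 0 150; 0 0 0 0 0 0 150",
)

```text
time_s: 22.7
position: [0.4611, 0.1732, 0.2442]
tool_rot: [[0.216, 0.976, 0.004], [0.976, -0.216, 0.001], [0.002, 0.003, -1.0]]
ft_force: [-0.0, 0.4, -0.2]
grip_width: 0.0351
gripper_force: 0.0
```

```bash
python3 - <<'E'
from fit import *
s=env.observe(); print(s["position"],s["grip_width"],s["ft_force"])
im=imaging.get_image("wrist"); save(im,"w6.png"); P=cloud(im,"wrist")
print("gate top");blobs(P,0.107,0.125,(0.42,0.5,0.08,0.25),50)
print("tape");blobs(P,0.075,0.098,(0.49,0.58,0.09,0.24),50)
im=imaging.get_image("top"); P=cloud(im,"top"); print("pegs");blobs(P,0.098,0.13,(0.38,0.8,-0.06,0.33))
im=imaging.get_image("scene"); 
a=cv2.imread("pics/w6.png"); b=im["pixels"][170:320,200:440,::-1]
cv2.imwrite("pics/f6.png",np.vstack([cv2.resize(a[20:270,220:620],(480,300)),cv2.resize(b,(480,300))]))
E
```

```text
[0.4611 0.1732 0.2442] 0.03513171291986961 [-0.0428  0.4203 -0.2115]
gate top
(array([459.5, 172.4]), array([138.9,  15.6]), 77.4, 2474) [0.4605 0.1768 0.1138]
tape
(array([538.4, 227.5]), array([13.1,  4.6]), 79.9, 66) [0.5382 0.2281 0.0861]
(array([524.7, 168.2]), array([64.1, 34.5]), 77.5, 1930) [0.525  0.1724 0.086 ]
(array([565.9, 100.9]), array([34.8,  9.6]), 34.8, 374) [0.5655 0.1012 0.0859]
(array([512.6,  93.4]), array([14.1,  5.9]), 1.3, 106) [0.5122 0.0941 0.0861]
pegs
(array([680.5, 195.1]), array([11.1, 10.4]), 47.4, 20) [0.6802 0.1948 0.1118]
(array([649.9,  57.2]), array([11.7,  8.9]), 1.3, 18) [0.6499 0.0578 0.1122]
(array([582.4,  75.3]), array([60.7, 62.2]), 44.4, 364) [0.5822 0.0757 0.1119]
(array([547.4, 225.2]), array([10.3,  6.8]), 82.9, 11) [0.5469 0.2255 0.1134]
(array([513.7,  88.5]), array([ 8.9, 11.3]), 89.3, 18) [0.5129 0.0885 0.1128]
(array([448.7, 114. ]), array([21.2, 15.4]), 77.6, 42) [0.4483 0.1136 0.1137]
```

View pics/f6.png

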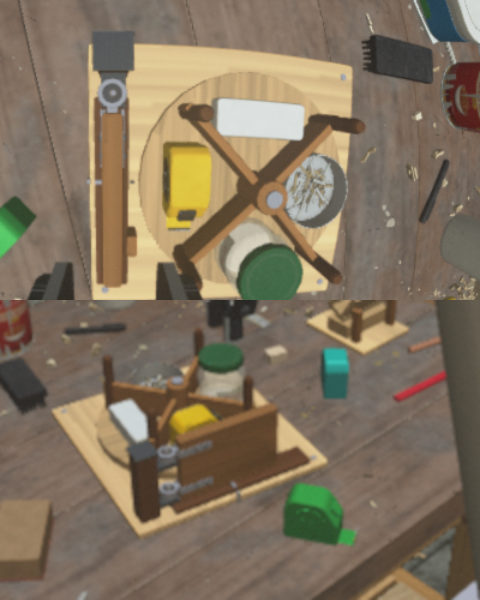

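The gate hangs on both pins at yaw -12.6°. Its top edge is at about z 0.114, so the lower edge stands on the sill, with the upper knuckle round its pin at (113,94). The tape stands upright in the bay at (187,178), and the arm is clear.

```bash
python3 -c "
from rig import job
print(job.close_job())"
```

```text
the job is handed in; nothing more can be done
None
```

The job is handed in: the empty bay is at the mark, the tape measure stands in it, and the gate hangs closed on both pins by the last camera check; the arm touches nothing, and no verdict was returned.

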